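Put a returned stack of spare parts back into their stock bins

ROBOT

A 6-joint arm with a two-finger parallel gripper is mounted at the origin on the work surface. World frame = base frame: x ahead of the robot, y to its left, z up, the work surface at z = 0. Lengths are in m, angles in rad, forces in N, time in s.
With the tool pointing down it reaches from about 0.325 to 0.875 m from the base axis. Payload 4.4 kg.
Tool frame: the origin (TCP) lies on the centre line of the jaws, within the pads' length; the fingertips stand 17 mm ahead of it and the grasp point (between the pads) lies 2 mm behind it; z points along the fingers, y is the line along which they close (so a half turn about z gives the same grasp; the last joint's range is limited). The gripper opens to 85 mm and grips with 20 to 120 N. Pads are 22 mm wide; open, the fingers measure 114 mm over their backs; the gripper's body (76 mm by 85 mm) begins 54 mm behind the grasp point. The pads swing forward as they close: fully open they stand 13 mm farther back than shut.
Start: joints at [-1.399, 0.207, 1.542, -0, 1.393, -0.15], TCP at [0.182, -0.545, 0.221] pointing down, gripper open.
Joint ranges: [-2.73, 2.73], [-0.86, 2.22], [0.23, 2.46], [-1.11, 4.25], [0.08, 2.63], [-2.82, 2.82]. Speed limits (rad/s): [2.79, 2.79, 3.14, 3.14, 3.14, 3.14].

INTERFACE

Orientations are given as a unit quaternion [w, x, y, z].
In Python, from bench import robot gives the robot as it stands. The module is installed in compiled form; this text tells all that it offers.
- The arm moves only by the tool carry_out, never from a script. Its argument "deltas" is a list that holds one entry, the list of rows, each a list of 5 numbers: the opening, from 0 (shut) to 1 (fully open), then the shift along the tool's x, y, z in m, then the turn about the tool's z in units of 6 degrees (1.0 is 6 degrees). A call has 1 to 12 rows; each row shifts and turns the commanded pose from where the row before left it, along the tool's axes as they then stand; what a row does not reach is not made up. A row lasts 1/12 s, in which the tool goes at most 41.7 mm and 7.16 degrees, less where a joint would pass 70% of its speed; a pose out of reach is approached as far as the arm can. A call with a gripper value outside its range is refused whole. The fingers move at their own pace and stop on an object; the grip force is fixed at half the most. Time passes only in rows, so rows that do not move let the fingers close. It gives the time, the measured TCP pose, the force, the opening and the grip force at its end, in the units of the state.
- robot.read_state(): the state, without advancing time (a new reading comes with each control period).
- robot.get_image(name): name is "scene" or "top" or "wrist"; returns a dict with "frame" (480x640x3 uint8, blue, green, red), "fx", "fy", "cx", "cy" (pixels), "extrinsics" (4x4, takes a point from camera to world coordinates); the wrist camera has in their place "hand_eye" (4x4, takes a point from camera to tool coordinates, whose origin is the TCP and whose axes are the flange's). Camera axes: x right, y down, z forward; pixel columns grow to the right and rows downward; lengths in m; the calibration is good to about 2 mm. A picture is of the moment at which its call begins: read the wrist's pose just before it. There is no depth.
- robot.job_done(): hands the job in; it is judged then, once.
The state is a dict: "time": time; "joint_pos": joint angles; "joint_velocities": joint speeds; "joint_torque": joint torques, N m; "tool_pos": TCP position; "orientation": TCP orientation; "contact_force": force on the tool from outside, world axes, zero at the start; "torque": the same for the moment, N m; "width": finger opening in m; "gripper_force": force on a finger pad.
Only numpy, scipy, OpenCV 4.12 (cv2) and the standard library are available. Lean on these libraries where they do the work, as an engineer would, in place of code of your own. Each camera call takes 0.05 s, during which the arm holds its last target. There are 200 camera calls.

TASK

A stack of electrical spares has come back to the stores: take it apart one part at a time from the top down, and set each part down, without dropping it and the same way up as it lies now, flat on the floor of the blue bin whose label card has the colour of the part's stock sticker: the fan in the yellow bin, then the relay in the red, the power supply in the green and last the enclosure in the white one. Leave the tape roll and the hand scanner where they lie.

Things in the scene. Friction and masses are not known exactly. Their poses are not given: they have to be found in the camera images.
- fan: Top of the stack: black square cooling fan, 40 x 40 x 20 mm high, yellow sticker on its hub, about 40 g. It lies loose on the relay, roughly centred and square to it. Origin: centre of its underside; z up, x and y square to its sides.
- relay: Second from the top: cream solid-state relay block, 58 mm long (x) by 45 mm wide (y) by 28 mm high, a brass-screw terminal step and a red sticker at each end (x); the steps are 8 mm lower than the top but to be treated as solid up to full height. About 100 g. Loose on the power supply. Origin: centre of its underside; z up.
- power_supply: Third from the top: bare aluminium power supply, 78 mm long (x) by 51 mm wide (y) by 28 mm high, black terminal strip with brass screws at its -x end, green sticker at its +x end, about 160 g. Loose on the enclosure. Origin: centre of its underside; z up.
- enclosure: Bottom of the stack, on the table: dark grey die-cast box with a screwed-on lid, 112 mm long (x) by 60 mm wide (y) by 31 mm high, white sticker at its +x end, about 220 g. Origin: centre of its underside; z up. The stack is 107 mm high; each part lies centred to about 5 mm and nearly square on the one below, long sides parallel.
- bin_yellow: Fixed, empty open-topped blue bin with a yellow label card: home of the fan. 150 mm long (x) by 138 wide (y); walls and floor 4 mm thick: inside 142 by 130 mm, floor 4 mm above the table. Walls 50 mm high, the front (-x, towards the robot) 30 mm. The yellow card, 25 x 118 mm, is on a sloping lip reaching 28 mm out from it. Origin: centre of the underside, on the table; z up.
- bin_red: Fixed, empty open-topped blue bin with a red label card: home of the relay. 150 mm long (x) by 138 wide (y); walls and floor 4 mm thick: inside 142 by 130 mm, floor 4 mm above the table. Walls 50 mm high, the front (-x, towards the robot) 30 mm. The red card, 25 x 118 mm, is on a sloping lip reaching 28 mm out from it. Origin: centre of the underside, on the table; z up.
- bin_green: Fixed, empty open-topped blue bin with a green label card: home of the power supply. 150 mm long (x) by 138 wide (y); walls and floor 4 mm thick: inside 142 by 130 mm, floor 4 mm above the table. Walls 50 mm high, the front (-x, towards the robot) 30 mm. The green card, 25 x 118 mm, is on a sloping lip reaching 28 mm out from it. Origin: centre of the underside, on the table; z up.
- bin_white: Fixed, empty open-topped blue bin with a white label card: home of the enclosure. 150 mm long (x) by 138 wide (y); walls and floor 4 mm thick: inside 142 by 130 mm, floor 4 mm above the table. Walls 50 mm high, the front (-x, towards the robot) 30 mm. The white card, 25 x 118 mm, is on a sloping lip reaching 28 mm out from it. Origin: centre of the underside, on the table; z up.
- tape_roll: Bystander: loose roll of brown packing tape lying flat, 88 mm across, 25 mm high. Origin: centre of its underside. To be left where it is.
- scanner: Bystander: loose black hand-held barcode scanner lying on its side, head about 100 by 58 mm along its x, pistol grip reaching about 100 mm towards its -y, 36 mm high. Origin: underside of the head. To be left where it is.
Not all that is in view belongs to the job. Leave any brown or purple look-alike of the power_supply alone. Leave any turquoise look-alike of the fan alone.

How it is judged:
By the outcome, as a careful person would: the job done as asked, in the order asked, and still so for the second after the job is handed in, with the robot touching nothing.
It also fails if it takes over 128 s, if anything falls off the work surface, if the arm or the gripper's body presses on something with over 40 N, if the wrist force passes 120 N, or if a joint passes its speed limit or range.

## Working session

There is one attempt and no reset: what is moved stays moved. The work goes in short steps, Python scripts to look and compute and a tool call to move; the robot and the scene stay as the last step left them, time stands still between calls to the robot, and variables do not carry over. Pictures are saved under pics/ and viewed, at most 14 in all, crops included, and the job is handed in when it is done.

Besides the shell and the picture viewer there is one more tool, called as name(argument=value, ...), one argument or row to a line, values as JSON. carry_out: Moves the arm, as the interface text tells. Its arguments: {"type":"object","properties":{"deltas":{"type":"array"}},"required":["deltas"]}

```bash
mkdir -p pics
cat > h.py <<'E'
import numpy as np, cv2
from scipy.spatial.transform import Rotation as R
from bench import robot
def Tt(s):
    T=np.eye(4);q=s['orientation'];T[:3,:3]=R.from_quat([q[1],q[2],q[3],q[0]]).as_matrix();T[:3,3]=s['tool_pos'];return T
def cam(name):
    s=robot.read_state();i=robot.get_image(name)
    E=np.array(i['extrinsics']) if name!='wrist' else Tt(s)@np.array(i['hand_eye'])
    return i['frame'],(i['fx'],i['fy'],i['cx'],i['cy']),E
def p2w(K,E,u,v,z):
    d=E[:3,:3]@np.array([(u-K[2])/K[0],(v-K[3])/K[1],1]);o=E[:3,3];return o+d*(z-o[2])/d[2]
def w2p(K,E,p):
    c=E[:3,:3].T@(np.array(p)-E[:3,3]);return c[0]/c[2]*K[0]+K[2],c[1]/c[2]*K[1]+K[3]
E
python3 - <<'E'
from h import *
import pickle
d={}
for n in('top','scene'):
    f,K,E=cam(n);cv2.imwrite(f'pics/{n}0.png',f);d[n]=(K,E);print(n,K,E.round(3).tolist())
pickle.dump(d,open('cal.pkl','wb'))
s=robot.read_state();print({k:np.round(v,3).tolist() for k,v in s.items()})
print(np.round(robot.get_image('wrist')['hand_eye'],3).tolist())
E
```

```text
top (442.5143996072975, 442.5143996072975, 318.1260300427888, 242.10984185482826) [[-0.026, -0.992, 0.127, 0.393], [-0.999, 0.029, 0.021, 0.063], [-0.024, -0.127, -0.992, 1.199], [0.0, 0.0, 0.0, 1.0]]
scene (595.6189085050573, 595.6189085050573, 316.3715986513635, 245.4343613463976) [[0.125, 0.713, -0.69, 1.368], [0.992, -0.076, 0.101, -0.027], [0.02, -0.698, -0.716, 0.988], [0.0, 0.0, 0.0, 1.0]]
{'time': 0.1, 'joint_pos': [-1.399, 0.207, 1.543, 0.0, 1.394, -0.15], 'joint_velocities': [0.001, -0.0, -0.003, -0.001, 0.001, -0.001], 'joint_torque': [-0.001, -38.409, -29.255, -0.0, 0.005, -0.0], 'tool_pos': [0.182, -0.545, 0.22], 'orientation': [-0.001, 0.987, 0.16, -0.0], 'contact_force': [-0.095, 0.531, -0.26], 'torque': [-0.025, -0.014, -0.026], 'gripper_force': 0.0, 'width': 0.085}
[[-0.0, -0.962, -0.273, 0.068], [1.0, -0.0, -0.0, 0.0], [0.0, -0.273, 0.962, -0.152], [0.0, 0.0, 0.0, 1.0]]
```

View pics/top0.png

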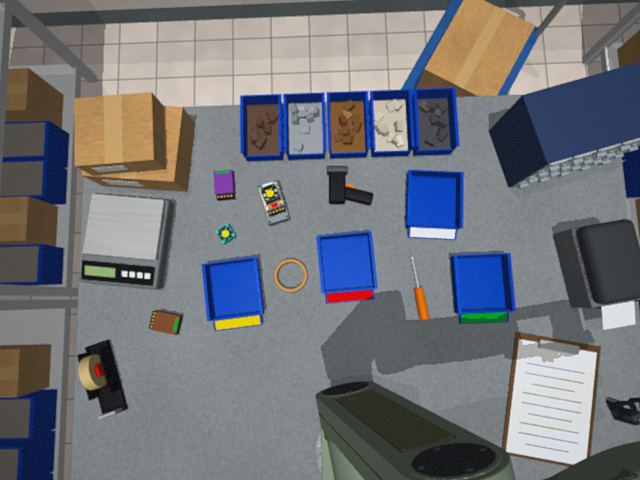

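View pics/scene0.png

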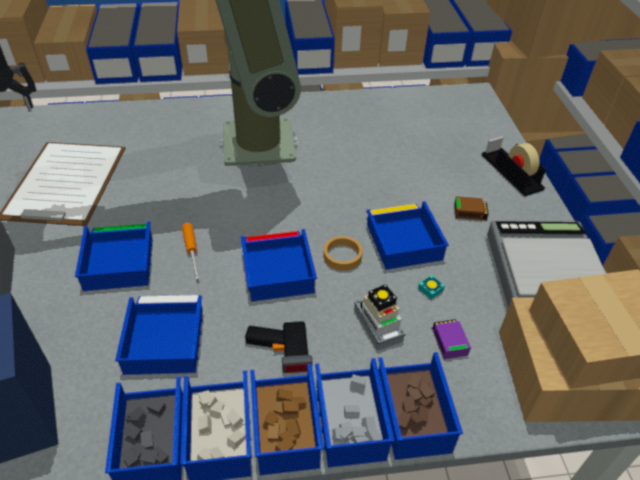

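```bash
cat > fit.py <<'E'
from h import *
import pickle
from scipy.optimize import minimize
d=pickle.load(open('cal.pkl','rb'));K,E=d['top'];f=cv2.imread('pics/top0.png')
hsv=cv2.cvtColor(f,cv2.COLOR_BGR2HSV)
m=cv2.inRange(hsv,(108,120,50),(125,255,255))
S=8
def hull(x,y,a,K=K,E=E):
    c,s=np.cos(a),np.sin(a);P=[]
    for X,Y,Z in [(.075,.069,.05),(.075,-.069,.05),(-.075,.069,.03),(-.075,-.069,.03),(.075,.069,0),(.075,-.069,0),(-.071,.069,.05),(-.071,-.069,.05)]:
        P.append(w2p(K,E,(x+c*X-s*Y,y+s*X+c*Y,Z)))
    return cv2.convexHull(np.float32(P))
for n,(u,v) in dict(yellow=(233,288),red=(346,262),green=(483,283),white=(434,200)).items():
    w=45;mm=m[v-w:v+w,u-w:u+w].copy()
    nl,L,st,_=cv2.connectedComponentsWithStats(mm);mm=(L==1+np.argmax(st[1:,4])).astype(np.uint8)
    mm=cv2.morphologyEx(mm,cv2.MORPH_CLOSE,np.ones((5,5)))
    M=cv2.resize(mm,None,fx=S,fy=S,interpolation=cv2.INTER_NEAREST)
    def cost(p):
        h=((hull(p[0],p[1],p[2])[:,0]-[u-w-.5,v-w-.5])*S).astype(np.int32)
        q=np.zeros_like(M);cv2.fillConvexPoly(q,h,1);return float((q!=M).sum())/M.sum()
    p0=p2w(K,E,u,v,.025)
    r=min((minimize(cost,[p0[0],p0[1],a],method='Nelder-Mead',options=dict(initial_simplex=[[p0[0]+i*.01,p0[1]+j*.01,a+k*.06] for i,j,k in((0,0,0),(1,0,0),(0,1,0),(0,0,1))])) for a in(-.15,0,.15)),key=lambda r:r.fun)
    print(n,r.x.round(4),np.degrees(r.x[2]).round(1),round(r.fun,3))
    cv2.polylines(f,[np.int32(hull(*r.x))],True,(0,255,0))
print('fan',p2w(K,E,269,193,.107),'relayish',p2w(K,E,272,200,.05))
g=cv2.imread('pics/top0.png')[150:330,190:530]
cv2.imwrite('pics/fit0.png',cv2.resize(np.hstack([cv2.resize(cv2.imread('pics/top0.png')[165:235,235:305],(400,400),interpolation=2),cv2.resize(f[150:350,190:530],(400,235))[:, :] if 0 else cv2.copyMakeBorder(cv2.resize(f[150:350,190:530],(400,235)),0,165,0,0,0)]),None,fx=1,fy=1))
E
python3 fit.py
```

```text
yellow [0.4256 0.3172 0.0986] 5.7 0.05
red [0.4874 0.0131 0.0669] 3.8 0.067
green [ 0.4233 -0.3379  0.0078] 0.4 0.056
white [ 0.648  -0.2252 -0.0823] -4.7 0.053
fan [0.66166138 0.20724797 0.107     ] relayish [0.65641942 0.20700454 0.05      ]
```

View pics/fit0.png

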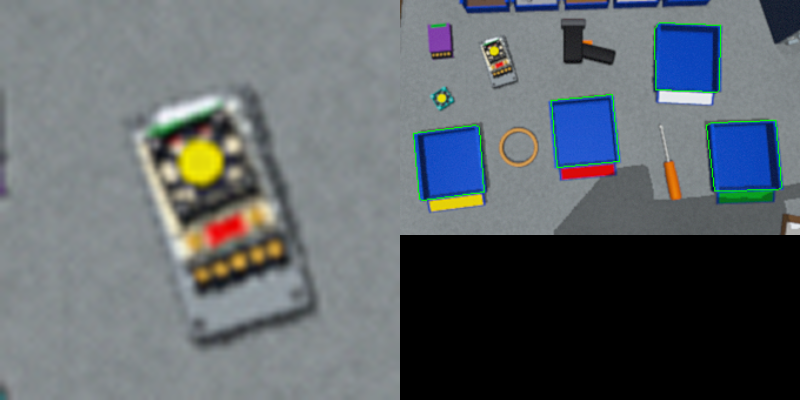

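carry_out(
  deltas=[
    [[1, 0.0289, -0.0234, 0, 0], [1, 0.0289, -0.0234, 0, 0], [1, 0.0289, -0.0234, 0, 0], [1, 0.0289, -0.0234, 0, 0], [1, 0.0289, -0.0234, 0, 0], [1, 0.0289, -0.0234, 0, 0], [1, 0.0289, -0.0234, 0, 0], [1, 0.0289, -0.0234, 0, 0], [1, 0.0289, -0.0234, 0, 0], [1, 0.0289, -0.0234, 0, 0], [1, 0.0289, -0.0234, 0, 0], [1, 0.0289, -0.0234, 0, 0]],
  ],
)

```text
time: 1.15
tool_pos: [0.4225, -0.1676, 0.2208]
orientation: [0.0, 0.987, 0.16, 0.0]
contact_force: [0.5, -1.3, -0.6]
width: 0.0857
gripper_force: 0.0
```

carry_out(
  deltas=[
    [[1, 0.0289, -0.0234, 0, 0], [1, 0.0289, -0.0234, 0, 0], [1, 0.0289, -0.0234, 0, 0], [1, 0.0289, -0.0234, 0, 0], [1, 0.0289, -0.0234, 0, 0], [1, 0.0289, -0.0234, 0, 0], [1, 0.0289, -0.0234, 0, 0], [1, 0.0289, -0.0234, 0, 0], [1, 0.0289, -0.0234, 0, 0], [1, 0.0289, -0.0234, 0, 0], [1, 0.0289, -0.0234, 0, 0], [1, 0.0289, -0.0234, 0, 0]],
  ],
)

```text
time: 2.15
tool_pos: [0.6626, 0.2084, 0.2202]
orientation: [0.0, 0.987, 0.16, -0.001]
contact_force: [0.2, 0.3, -0.4]
width: 0.0854
gripper_force: 0.0
```

carry_out(
  deltas=[
    [[1, 0, 0, 0, 0], [1, 0, 0, 0, 0], [1, 0, 0, 0, 0]],
  ],
)

```text
time: 2.4
tool_pos: [0.6616, 0.2064, 0.2199]
orientation: [0.0, 0.987, 0.16, -0.001]
contact_force: [-0.6, -0.8, 0.1]
width: 0.0855
gripper_force: 0.0
```

```bash
cat >> h.py <<'E'
def yaw(s): M=Tt(s);return np.degrees(np.arctan2(M[1,0,],M[0,0]))
def plan(x,y,z,a=None):
    s=robot.read_state();b=np.radians(yaw(s));d=np.array([x,y,z])-s['tool_pos']
    c,n=np.cos(b),np.sin(b)
    print('pos',np.round(s['tool_pos'],4),'yaw',round(np.degrees(b),2),'delta tool',np.round([c*d[0]+n*d[1],n*d[0]-c*d[1],-d[2]],4),'turn units',None if a is None else round((np.degrees(b)-a)/6,3),'F',np.round(s['contact_force'],1),'w',round(s['width'],4),'t',round(s['time'],2))
E
python3 - <<'E'
from h import *
import pickle
f,K,E=cam('wrist');cv2.imwrite('pics/w1.png',f);pickle.dump((K,E),open('w1.pkl','wb'))
plan(.6617,.2072,.2)
E
```

```text
pos [0.6616 0.2058 0.2205] yaw 18.41 delta tool [ 0.0005 -0.0013  0.0205] turn units None F [-0.6 -0.2 -0.1] w 0.0854 t 2.45
```

View pics/w1.png

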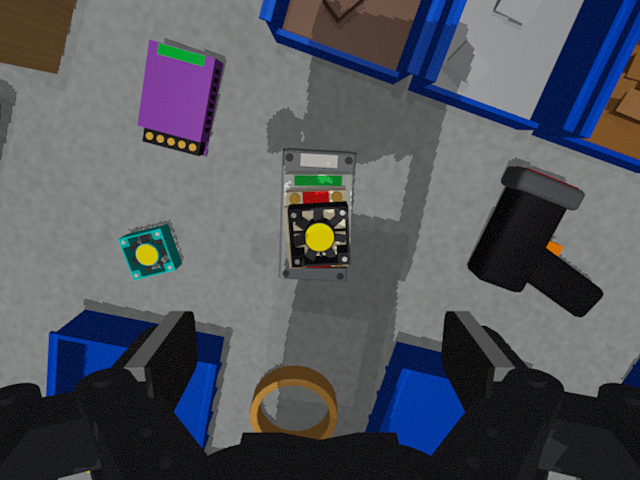

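Run:
```python
from h import *
import pickle
K,E=pickle.load(open('w1.pkl','rb'));f=cv2.imread('pics/w1.png')
def q(pts,z):
    P=[p2w(K,E,u,v,z)[:2] for u,v in pts];A,B,C,D=P # TL TR BR BL : image up = +x
    ax=(A+B-C-D);ay=(A+D-B-C)
    print(np.mean(P,0).round(4),'yaw',np.degrees(np.arctan2(ax[1],ax[0])).round(1),(np.degrees(np.arctan2(ay[1],ay[0]))-90).round(1),'len',np.linalg.norm(ax/2).round(4),np.linalg.norm(ay/2).round(4));return np.mean(P,0)
q([(290,207),(347,203),(350,263),(292,268)],.107)
q([(284,150),(355,151),(348,280),(280,278)],.031)
c=p2w(K,E,320,236,.107);plan(c[0],c[1],.107);print(c)
cv2.imwrite('pics/w1c.png',cv2.resize(f[140:290,260:380],None,fx=4,fy=4,interpolation=2))
```

```text
[0.6607 0.2051] yaw 20.8 23.1 len 0.0414 0.0382
[0.6562 0.2062] yaw 16.0 17.2 len 0.1103 0.0585
pos [0.6616 0.2058 0.2205] yaw 18.41 delta tool [-0.0011  0.0005  0.1135] turn units None F [-0.6 -0.2 -0.1] w 0.0854 t 2.45
[0.66070409 0.20492011 0.107     ]
```

View pics/w1c.png

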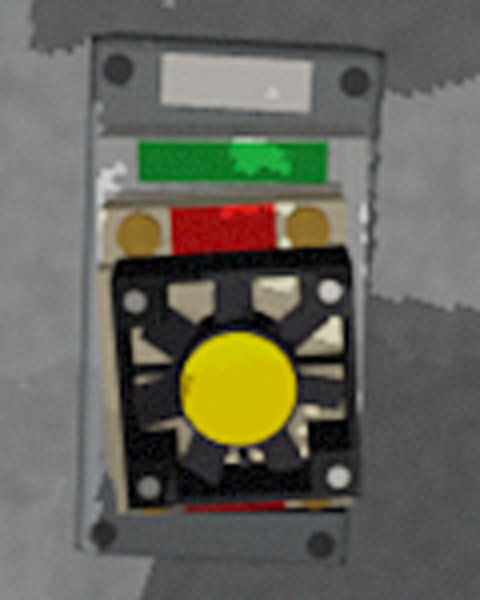

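carry_out(
  deltas=[
    [[1, -0.0015, 0.0005, 0.02, -0.45], [1, 0, 0, 0.03, 0], [1, 0, 0, 0.03, 0], [1, 0, 0, 0.02, 0], [1, 0, 0, 0.0135, 0], [1, 0, 0, 0, 0], [0, 0, 0, 0, 0], [0, 0, 0, 0, 0], [0, 0, 0, 0, 0], [0, 0, 0, 0, 0], [0, 0, 0, 0, 0], [0, 0, 0, 0, 0]],
  ],
)

```text
time: 3.45
tool_pos: [0.6615, 0.2059, 0.1084]
orientation: [-0.0, 0.983, 0.183, 0.001]
contact_force: [0.1, 0.0, 0.7]
width: 0.0123
gripper_force: 0.0
```

carry_out(
  deltas=[
    [[0, 0, 0, 0, 0], [0, 0, 0, 0, 0], [0, 0, 0, 0, 0], [0, 0, 0, 0, 0]],
  ],
)

```text
time: 3.78
tool_pos: [0.6609, 0.2057, 0.1073]
orientation: [-0.0, 0.983, 0.183, -0.0]
contact_force: [0.1, -0.7, -0.6]
width: 0.0003
gripper_force: 0.0
```

Run:
```python
from h import *
plan(.4256,.3172,.15,5.7)
f,K,E=cam('wrist');cv2.imwrite('pics/w2.png',f[150:480])
```

```text
pos [0.6609 0.2057 0.1073] yaw 21.14 delta tool [-0.1792 -0.1888 -0.0427] turn units 2.573 F [ 0.1 -0.7 -0.6] w 0.0003 t 3.78
```

View pics/w2.png

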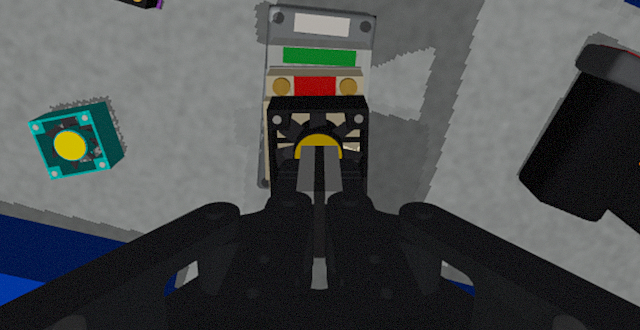

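carry_out(
  deltas=[
    [[0, 0, 0, -0.01, 0], [0, 0, 0, -0.02, 0], [0, 0, 0, -0.03, 0], [0, 0, 0, 0, 0], [0, 0, 0, 0, 0], [0, 0, 0, 0, 0]],
  ],
)

```text
time: 4.33
tool_pos: [0.6611, 0.2057, 0.1681]
orientation: [-0.0, 0.983, 0.183, 0.001]
contact_force: [0.2, -0.4, -1.1]
width: 0.0002
gripper_force: 0.0
```

Run:
```python
from h import *
f,K,E=cam('wrist');s=robot.read_state()
f2,K2,E2=cam('scene')
# overlay: expected fan top/bottom, fingertip point
c=np.array([.6607,.2051]);a=np.radians(21)
for z,col in((.107,(0,255,0)),(.087,(0,0,255))):
    pts=[(c[0]+np.cos(a)*X-np.sin(a)*Y,c[1]+np.sin(a)*X+np.cos(a)*Y,z) for X,Y in((.02,.02),(.02,-.02),(-.02,-.02),(-.02,.02))]
    for F,k,e in((f,K,E),(f2,K2,E2)): cv2.polylines(F,[np.int32([w2p(k,e,p) for p in pts])],True,col)
for d in(.017,0):
    p=Tt(s)@[0,0,d,1]
    for F,k,e in((f,K,E),(f2,K2,E2)): cv2.circle(F,tuple(int(x) for x in w2p(k,e,p[:3])),2,(255,0,255),-1)
cv2.imwrite('pics/w3.png',np.hstack([cv2.resize(f[120:400,220:420],(400,560)),cv2.resize(f2[250:360,340:419],(400,560))]))
print(K,s['tool_pos'])
```

```text
(413.45083416355243, 413.45083416355243, 318.9800790175809, 245.02258742563941) [0.66038748 0.20558395 0.16679089]
```

View pics/w3.png

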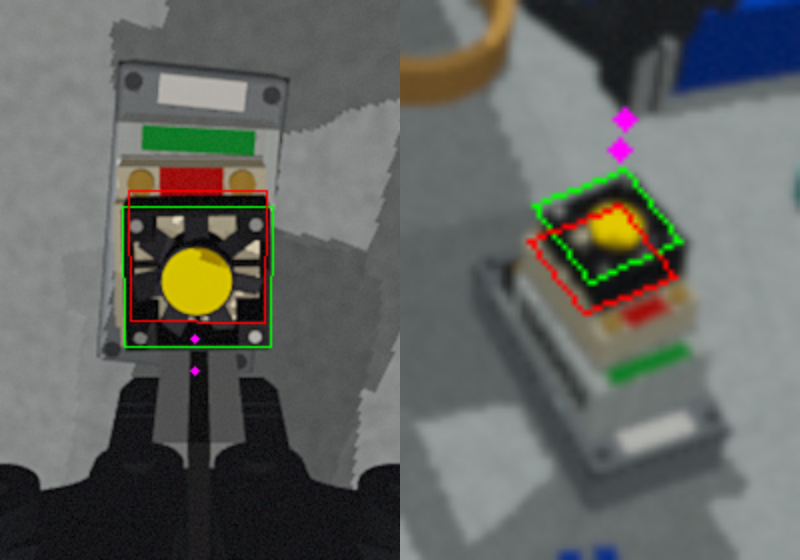

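carry_out(
  deltas=[
    [[1, 0, 0, 0, 0], [1, 0, 0, 0, 0], [1, 0, 0, 0, 0], [1, 0, 0, 0, 0], [1, 0, 0, 0, 0], [1, 0, 0, 0, 0], [1, 0, 0, 0.02, 0], [1, 0, 0, 0.02, 0], [1, 0, 0, 0.02, 0], [1, 0, 0, 0.015, 0], [1, 0, 0, 0.014, 0], [1, 0, 0, 0, 0]],
  ],
)

```text
time: 5.43
tool_pos: [0.6582, 0.2052, 0.0743]
orientation: [-0.0, 0.983, 0.183, -0.003]
contact_force: [-1.0, -1.0, 0.1]
width: 0.0853
gripper_force: 0.0
```

carry_out(
  deltas=[
    [[0, 0, 0, 0, 0], [0, 0, 0, 0, 0], [0, 0, 0, 0, 0], [0, 0, 0, 0, 0], [0, 0, 0, 0, 0], [0, 0, 0, 0, 0], [0, 0, 0, 0, 0], [0, 0, 0, 0, 0]],
  ],
)

```text
time: 6.1
tool_pos: [0.6625, 0.206, 0.0806]
orientation: [0.0, 0.983, 0.183, 0.002]
contact_force: [-0.5, -0.4, 5.6]
width: 0.0383
gripper_force: 61.9
```

Run:
```python
from h import *
plan(.4256,.3172,.15,5.7)
f,K,E=cam('wrist')
f2,K2,E2=cam('scene');u,v=map(int,w2p(K2,E2,(.66,.205,.1)))
cv2.imwrite('pics/w4.png',np.hstack([f[100:400,170:470],cv2.resize(f2[v-50:v+50,u-50:u+50],(300,300),interpolation=2)]))
```

```text
pos [0.6625 0.206  0.0806] yaw 21.14 delta tool [-0.1809 -0.1892 -0.0694] turn units 2.573 F [-0.5 -0.4  5.6] w 0.0383 t 6.1
```

View pics/w4.png

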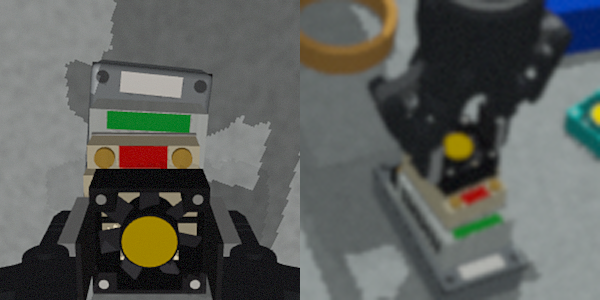

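carry_out(
  deltas=[
    [[0, 0, 0, -0.01, 0], [0, 0, 0, -0.02, 0], [0, 0, 0, -0.025, 0], [0, -0.0226, -0.0237, -0.015, 0], [0, -0.0226, -0.0237, 0, 0], [0, -0.0226, -0.0237, 0, 0], [0, -0.0226, -0.0237, 0, 0], [0, -0.0226, -0.0237, 0, 0], [0, -0.0226, -0.0237, 0, 0], [0, -0.0226, -0.0237, 0, 0], [0, -0.0226, -0.0237, 0, 0], [0, 0, 0, 0, 0]],
  ],
)

```text
time: 7.2
tool_pos: [0.4177, 0.3188, 0.1477]
orientation: [-0.0, 0.983, 0.186, -0.003]
contact_force: [0.3, -0.4, -0.1]
width: 0.0385
gripper_force: 61.2
```

carry_out(
  deltas=[
    [[0, 0, 0, 0, 0], [0, 0, 0, 0, 0], [0, 0, 0, 0, 0]],
  ],
)

```text
time: 7.45
tool_pos: [0.4249, 0.317, 0.1487]
orientation: [0.0, 0.983, 0.183, 0.0]
contact_force: [0.2, -0.2, -0.6]
width: 0.0388
gripper_force: 61.2
```

Run:
```python
from h import *
plan(.4256,.3172,.008)
f,K,E=cam('wrist')
cv2.imwrite('pics/w5.png',f[80:440,100:540])
```

```text
pos [0.4249 0.317  0.1487] yaw 21.09 delta tool [7.000e-04 1.000e-04 1.407e-01] turn units None F [ 0.2 -0.2 -0.6] w 0.0388 t 7.45
```

View pics/w5.png

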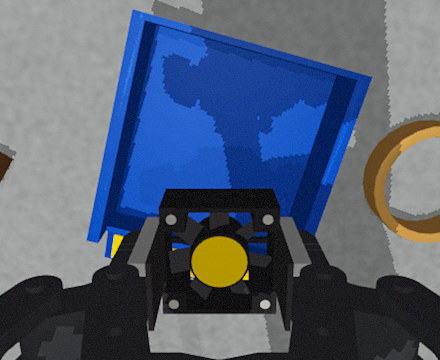

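carry_out(
  deltas=[
    [[0, 0, 0, 0.03, 0], [0, 0, 0, 0.04, 0], [0, 0, 0, 0.04, 0], [0, 0, 0, 0.02, 0], [0, 0, 0, 0.009, 0], [0, 0, 0, 0, 0], [0, 0, 0, 0, 0], [0, 0, 0, 0, 0], [0, 0, 0, 0, 0]],
  ],
)

```text
time: 8.25
tool_pos: [0.4262, 0.3183, 0.0116]
orientation: [-0.001, 0.983, 0.183, 0.002]
contact_force: [0.6, -0.1, -0.5]
width: 0.0387
gripper_force: 61.2
```

carry_out(
  deltas=[
    [[0, 0, 0, 0.004, 0], [0, 0, 0, 0.003, 0], [0, 0, 0, 0, 0], [0, 0, 0, 0, 0], [0, 0, 0, 0, 0]],
  ],
)

```text
time: 8.67
tool_pos: [0.4239, 0.3174, 0.0024]
orientation: [-0.0, 0.983, 0.183, 0.0]
contact_force: [-0.1, -0.0, -0.9]
width: 0.0382
gripper_force: 61.2
```

carry_out(
  deltas=[
    [[0, 0, 0, 0.0015, 0], [0, 0, 0, 0, 0], [0, 0, 0, 0, 0], [0, 0, 0, 0, 0]],
  ],
)

```text
time: 9.0
tool_pos: [0.4239, 0.3173, 0.0008]
orientation: [0.0, 0.983, 0.183, -0.0]
contact_force: [-0.5, -0.1, -0.6]
width: 0.0384
gripper_force: 61.2
```

carry_out(
  deltas=[
    [[0, 0, 0, 0.0015, 0], [0, 0, 0, 0, 0], [0, 0, 0, 0, 0], [0, 0, 0, 0, 0]],
  ],
)

```text
time: 9.33
tool_pos: [0.4239, 0.3173, -0.0007]
orientation: [0.0, 0.983, 0.183, -0.0]
contact_force: [0.4, 0.3, 0.8]
width: 0.0385
gripper_force: 61.2
```

carry_out(
  deltas=[
    [[0, 0, 0, 0.0015, 0], [0, 0, 0, 0, 0], [0, 0, 0, 0, 0], [0, 0, 0, 0, 0]],
  ],
)

```text
time: 9.67
tool_pos: [0.4239, 0.3173, -0.0021]
orientation: [-0.0, 0.983, 0.183, -0.0]
contact_force: [-0.1, -0.0, -1.0]
width: 0.0388
gripper_force: 61.2
```

carry_out(
  deltas=[
    [[0, 0, 0, 0.0015, 0], [0, 0, 0, 0, 0], [0, 0, 0, 0, 0], [0, 0, 0, 0, 0]],
  ],
)

```text
time: 10.0
tool_pos: [0.4241, 0.3174, -0.0025]
orientation: [0.0, 0.983, 0.183, -0.0]
contact_force: [-3.1, -2.4, 8.0]
width: 0.0388
gripper_force: 62.2
```

carry_out(
  deltas=[
    [[0, 0, 0, 0.0015, 0], [0, 0, 0, 0, 0], [0, 0, 0, 0, 0], [0, 0, 0, 0, 0]],
  ],
)

```text
time: 10.33
tool_pos: [0.4241, 0.3174, -0.0025]
orientation: [0.0, 0.983, 0.184, -0.0]
contact_force: [-7.0, -3.9, 19.1]
width: 0.0386
gripper_force: 63.5
```

carry_out(
  deltas=[
    [[0, 0, 0, -0.0025, 0], [0, 0, 0, 0, 0], [0.75, 0, 0, 0, 0], [0.75, 0, 0, 0, 0], [0.75, 0, 0, 0, 0], [0.75, 0, 0, 0, 0], [0.75, 0, 0, -0.01, 0], [0.75, 0, 0, -0.03, 0], [0.75, 0, 0, -0.04, 0], [0.75, 0, 0, -0.04, 0], [0.75, 0, 0, -0.04, 0], [0.75, 0, 0, -0.02, 0]],
  ],
)

```text
time: 11.33
tool_pos: [0.4265, 0.3188, 0.1839]
orientation: [-0.001, 0.983, 0.183, 0.004]
contact_force: [0.8, 0.6, 0.8]
width: 0.0642
gripper_force: 0.0
```

Run:
```python
from h import *
plan(.6595,.2065,.17,17)
```

```text
pos [0.4265 0.3188 0.1839] yaw 21.14 delta tool [0.1768 0.1888 0.0139] turn units 0.691 F [0.8 0.6 0.8] w 0.0642 t 11.33
```

carry_out(
  deltas=[
    [[1, 0.0199, 0.021, 0, 0], [1, 0.0199, 0.021, 0, 0], [1, 0.0199, 0.021, 0, 0], [1, 0.0199, 0.021, 0, 0], [1, 0.0199, 0.021, 0, 0], [1, 0.0199, 0.021, 0, 0], [1, 0.0199, 0.021, 0, 0], [1, 0.0199, 0.021, 0, 0], [1, 0.0199, 0.021, 0, 0.7], [1, 0, 0, 0, 0], [1, 0, 0, 0, 0], [1, 0, 0, 0, 0]],
  ],
)

```text
time: 12.33
tool_pos: [0.6585, 0.2058, 0.1773]
orientation: [-0.0, 0.989, 0.147, -0.001]
contact_force: [-0.7, 0.1, -0.4]
width: 0.085
gripper_force: 0.0
```

Run:
```python
from h import *
import pickle
f,K,E=cam('wrist');cv2.imwrite('pics/w6f.png',f);pickle.dump((K,E),open('w6.pkl','wb'))
plan(.6595,.2065,.17,17)
u,v=map(int,w2p(K,E,(.6575,.2065,.06)));print(u,v)
cv2.imwrite('pics/w6.png',cv2.resize(f[v-90:v+90,u-65:u+65],None,fx=3.3,fy=3.3,interpolation=2))
```

```text
pos [0.6582 0.2062 0.1775] yaw 17.0 delta tool [0.0014 0.0001 0.0075] turn units -0.001 F [-1.  -0.5  0.1] w 0.0854 t 12.38
316 233
```

View pics/w6.png

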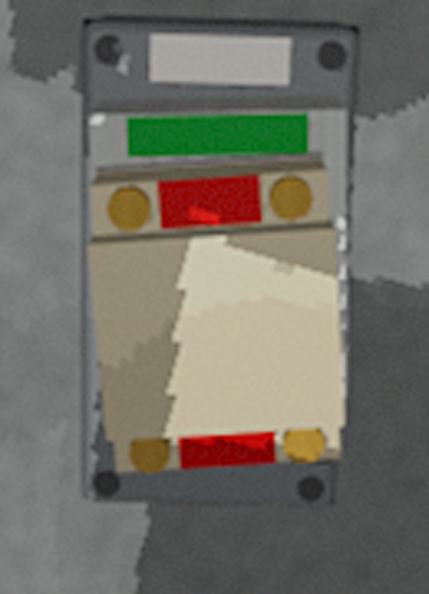

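```bash
cat >> h.py <<'E'
def quad(K,E,pts,z,off=(0,0),sc=1):
    A,B,C,D=[p2w(K,E,off[0]+u/sc,off[1]+v/sc,z)[:2] for u,v in pts]
    ax=A+B-C-D;ay=A+D-B-C;c=(A+B+C+D)/4
    print(c.round(4),'yaw',np.degrees(np.arctan2(ax[1],ax[0])).round(1),(np.degrees(np.arctan2(ay[1],ay[0]))-90).round(1),'len',np.linalg.norm(ax/2).round(4),np.linalg.norm(ay/2).round(4));return c
E
python3 - <<'E'
from h import *
import pickle
K,E=pickle.load(open('w6.pkl','rb'));o=(316-65,233-90)
c=quad(K,E,[(128,208),(291,197),(304,443),(150,453)],.08,o,3.3)
quad(K,E,[(92,183),(325,168),(340,458),(118,472)],.079,o,3.3)
quad(K,E,[(110,50),(332,56),(310,488),(106,485)],.031,o,3.3)
plan(c[0],c[1],.052)
E
```

```text
[0.657  0.2061] yaw 20.8 20.9 len 0.0484 0.0301
[0.6575 0.2062] yaw 20.8 20.7 len 0.0572 0.0434
[0.6546 0.2066] yaw 15.2 15.8 len 0.1 0.0478
pos [0.6582 0.2062 0.1775] yaw 17.0 delta tool [-0.0011 -0.0003  0.1255] turn units None F [-1.  -0.5  0.1] w 0.0854 t 12.38
```

carry_out(
  deltas=[
    [[1, -0.001, 0, 0.02, -0.63], [1, 0, 0, 0.035, 0], [1, 0, 0, 0.03, 0], [1, 0, 0, 0.02, 0], [1, 0, 0, 0.01, 0], [1, 0, 0, 0.0055, 0], [1, 0, 0, 0, 0], [1, 0, 0, 0, 0], [0, 0, 0, 0, 0], [0, 0, 0, 0, 0], [0, 0, 0, 0, 0], [0, 0, 0, 0, 0]],
  ],
)

```text
time: 13.38
tool_pos: [0.6596, 0.2056, 0.059]
orientation: [-0.0, 0.984, 0.18, 0.002]
contact_force: [-0.6, -0.7, 0.1]
width: 0.0434
gripper_force: 63.3
```

carry_out(
  deltas=[
    [[0, 0, 0, 0, 0], [0, 0, 0, 0, 0], [0, 0, 0, 0, 0], [0, 0, 0, 0, 0], [0, 0, 0, 0, 0]],
  ],
)

```text
time: 13.8
tool_pos: [0.6595, 0.2056, 0.0586]
orientation: [-0.0, 0.984, 0.18, 0.002]
contact_force: [-0.2, 0.0, 5.6]
width: 0.0437
gripper_force: 64.2
```

Run:
```python
from h import *
plan(.4874,.0131,.15,3.8)
```

```text
pos [0.6595 0.2056 0.0586] yaw 20.71 delta tool [-0.2291  0.1192 -0.0914] turn units 2.818 F [-0.2  0.   5.6] w 0.0437 t 13.8
```

carry_out(
  deltas=[
    [[0, 0, 0, -0.01, 0], [0, 0, 0, -0.02, 0], [0, 0, 0, -0.03, 0], [0, -0.0287, 0.0149, -0.02, 0], [0, -0.0287, 0.0149, -0.01, 0], [0, -0.0287, 0.0149, 0, 0], [0, -0.0287, 0.0149, 0, 0], [0, -0.0287, 0.0149, 0, 0], [0, -0.0287, 0.0149, 0, 0], [0, -0.0287, 0.0149, 0, 0], [0, -0.0287, 0.0149, 0, 0], [0, 0, 0, 0, 0.94]],
  ],
)

```text
time: 14.8
tool_pos: [0.4804, 0.0098, 0.1455]
orientation: [0.0, 0.992, 0.129, -0.003]
contact_force: [-0.1, 0.5, -2.3]
width: 0.0441
gripper_force: 63.5
```

carry_out(
  deltas=[
    [[0, 0, 0, 0, 0.94], [0, 0, 0, 0, 0.94], [0, 0, 0, 0.03, 0], [0, 0, 0, 0.04, 0], [0, 0, 0, 0.03, 0], [0, 0, 0, 0.02, 0], [0, 0, 0, 0.01, 0], [0, 0, 0, 0, 0], [0, 0, 0, 0, 0], [0, 0, 0, 0, 0], [0, 0, 0, 0, 0]],
  ],
)

```text
time: 15.72
tool_pos: [0.4875, 0.0124, 0.0188]
orientation: [0.0, 0.999, 0.033, 0.002]
contact_force: [-0.5, 0.4, -1.0]
width: 0.0433
gripper_force: 63.4
```

Run:
```python
from h import *
plan(.4874,.0131,.0036,3.8)
f,K,E=cam('wrist');cv2.imwrite('pics/w7.png',f)
```

```text
pos [0.4875 0.0124 0.0188] yaw 3.8 delta tool [-0.0001 -0.0007  0.0152] turn units 0.0 F [-0.5  0.4 -1. ] w 0.0433 t 15.72
```

carry_out(
  deltas=[
    [[0, 0, 0, 0.006, 0], [0, 0, 0, 0.004, 0], [0, 0, 0, 0.002, 0], [0, 0, 0, 0, 0], [0, 0, 0, 0, 0], [0, 0, 0, 0, 0]],
  ],
)

```text
time: 16.27
tool_pos: [0.4856, 0.0126, 0.0048]
orientation: [-0.0, 0.999, 0.033, -0.0]
contact_force: [-0.3, -0.6, -0.9]
width: 0.0434
gripper_force: 63.4
```

carry_out(
  deltas=[
    [[0, 0, 0, 0.0015, 0], [0, 0, 0, 0, 0], [0, 0, 0, 0, 0], [0, 0, 0, 0, 0]],
  ],
)

```text
time: 16.6
tool_pos: [0.4861, 0.0126, 0.0036]
orientation: [0.0, 0.999, 0.033, 0.0]
contact_force: [1.0, 0.1, 0.3]
width: 0.0435
gripper_force: 63.5
```

carry_out(
  deltas=[
    [[0, 0, 0, 0.0015, 0], [0, 0, 0, 0, 0], [0, 0, 0, 0, 0], [0, 0, 0, 0, 0]],
  ],
)

```text
time: 16.93
tool_pos: [0.4861, 0.0126, 0.0036]
orientation: [0.0, 0.999, 0.033, 0.0]
contact_force: [-4.5, 0.3, 12.8]
width: 0.0436
gripper_force: 65.1
```

carry_out(
  deltas=[
    [[0, 0, 0, -0.0015, 0], [0, 0, 0, 0, 0], [0.75, 0, 0, 0, 0], [0.75, 0, 0, 0, 0], [0.75, 0, 0, 0, 0], [0.75, 0, 0, 0, 0], [0.75, 0, 0, -0.01, 0], [0.75, 0, 0, -0.03, 0], [0.75, 0, 0, -0.04, 0], [0.75, 0, 0, -0.04, 0], [0.75, 0, 0, -0.04, 0], [0.75, 0, 0, -0.01, 0]],
  ],
)

```text
time: 17.93
tool_pos: [0.4903, 0.012, 0.1816]
orientation: [0.001, 0.999, 0.033, 0.007]
contact_force: [0.8, -0.1, 1.8]
width: 0.0643
gripper_force: 0.0
```

Run:
```python
from h import *
plan(.657,.206,.16,16.5)
```

```text
pos [0.4903 0.012  0.1816] yaw 3.81 delta tool [ 0.1792 -0.1825  0.0216] turn units -2.115 F [ 0.8 -0.1  1.8] w 0.0643 t 17.93
```

carry_out(
  deltas=[
    [[1, 0.0228, -0.0228, 0, 0], [1, 0.0228, -0.0228, 0, 0], [1, 0.0228, -0.0228, 0, 0], [1, 0.0228, -0.0228, 0, 0], [1, 0.0228, -0.0228, 0, 0], [1, 0.0228, -0.0228, 0, 0], [1, 0.0228, -0.0228, 0, 0], [1, 0.0228, -0.0228, 0, -1.05], [1, 0, 0, 0.01, -1.05], [1, 0, 0, 0, 0], [1, 0, 0, 0, 0], [1, 0, 0, 0, 0]],
  ],
)

```text
time: 18.93
tool_pos: [0.6549, 0.2061, 0.1633]
orientation: [0.0, 0.99, 0.141, -0.001]
contact_force: [0.8, -1.2, 0.7]
width: 0.0854
gripper_force: 0.0
```

Run:
```python
from h import *
import pickle
f,K,E=cam('wrist');cv2.imwrite('pics/w8f.png',f);pickle.dump((K,E),open('w8.pkl','wb'))
plan(.657,.206,.16,16.5)
u,v=map(int,w2p(K,E,(.656,.206,.05)));print(u,v)
cv2.imwrite('pics/w8.png',cv2.resize(f[v-90:v+90,u-65:u+65],None,fx=3.3,fy=3.3,interpolation=2))
```

```text
pos [0.6551 0.206  0.1638] yaw 16.25 delta tool [0.0018 0.0005 0.0038] turn units -0.042 F [ 0.1 -0.1  0.2] w 0.0857 t 18.98
318 232
```

View pics/w8.png

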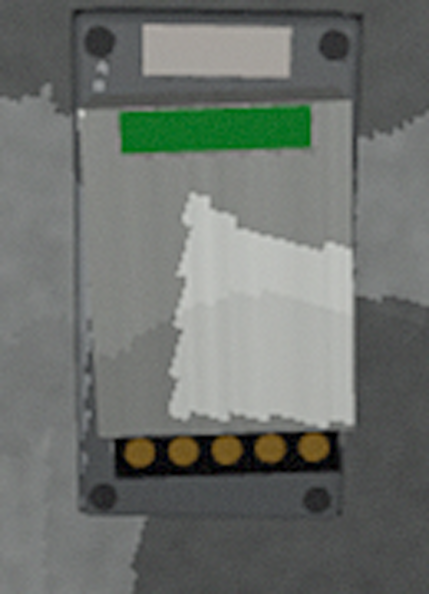

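Run:
```python
from h import *
import pickle
K,E=pickle.load(open('w8.pkl','rb'));o=(318-65,232-90)
quad(K,E,[(82,108),(352,100),(354,428),(100,437)],.059,o,3.3)
A,B=[p2w(K,E,o[0]+u/3.3,o[1]+v/3.3,.059)[:2] for u,v in((82,108),(352,100))]
a=np.radians(18);c=(A+B)/2-.039*np.array([np.cos(a),np.sin(a)]);print(c)
C,D=[p2w(K,E,o[0]+u/3.3,o[1]+v/3.3,.045)[:2] for u,v in((340,470),(116,478))];print('len',np.linalg.norm((A+B)/2-(C+D)/2))
quad(K,E,[(99,42),(333,45),(317,499),(102,497)],.031,o,3.3)
plan(c[0],c[1],.029,18)
```

```text
[0.6632 0.2072] yaw 18.0 18.2 len 0.0649 0.0505
[0.65700841 0.20512191]
len 0.07928848297936297
[0.6548 0.2067] yaw 15.4 15.6 len 0.0998 0.048
pos [0.6551 0.206  0.1638] yaw 16.25 delta tool [0.0016 0.0013 0.1348] turn units -0.292 F [ 0.1 -0.1  0.2] w 0.0857 t 18.98
```

carry_out(
  deltas=[
    [[1, 0.001, 0.001, 0.02, -0.3], [1, 0, 0, 0.035, 0], [1, 0, 0, 0.035, 0], [1, 0, 0, 0.025, 0], [1, 0, 0, 0.014, 0], [1, 0, 0, 0.006, 0], [1, 0, 0, 0, 0], [1, 0, 0, 0, 0], [0, 0, 0, 0, 0], [0, 0, 0, 0, 0], [0, 0, 0, 0, 0], [0, 0, 0, 0, 0]],
  ],
)

```text
time: 19.98
tool_pos: [0.6585, 0.2065, 0.0307]
orientation: [-0.0, 0.987, 0.158, 0.002]
contact_force: [-0.0, 0.3, 7.4]
width: 0.0494
gripper_force: 66.0
```

carry_out(
  deltas=[
    [[0, 0, 0, 0, 0], [0, 0, 0, 0, 0], [0, 0, 0, 0, 0], [0, 0, 0, 0, 0], [0, 0, 0, 0, 0]],
  ],
)

```text
time: 20.4
tool_pos: [0.6585, 0.2065, 0.0307]
orientation: [-0.0, 0.987, 0.158, 0.002]
contact_force: [-0.3, 0.2, 5.8]
width: 0.0496
gripper_force: 65.5
```

Run:
```python
from h import *
plan(.4233,-.3379,.13,0.4)
```

```text
pos [0.6585 0.2065 0.0307] yaw 18.2 delta tool [-0.3935  0.4437 -0.0993] turn units 2.967 F [-0.3  0.2  5.8] w 0.0496 t 20.4
```

carry_out(
  deltas=[
    [[0, 0, 0, -0.01, 0], [0, 0, 0, -0.02, 0], [0, 0, 0, -0.03, 0], [0, -0.0246, 0.0277, -0.02, 0], [0, -0.0246, 0.0277, -0.02, 0], [0, -0.0246, 0.0277, 0, 0], [0, -0.0246, 0.0277, 0, 0], [0, -0.0246, 0.0277, 0, 0], [0, -0.0246, 0.0277, 0, 0], [0, -0.0246, 0.0277, 0, 0], [0, -0.0246, 0.0277, 0, 0], [0, -0.0246, 0.0277, 0, 0]],
  ],
)

```text
time: 21.4
tool_pos: [0.523, -0.1003, 0.1279]
orientation: [-0.0, 0.987, 0.158, -0.0]
contact_force: [0.4, -0.4, -1.9]
width: 0.0495
gripper_force: 64.7
```

carry_out(
  deltas=[
    [[0, -0.0246, 0.0277, 0, 0], [0, -0.0246, 0.0277, 0, 0], [0, -0.0246, 0.0277, 0, 0], [0, -0.0246, 0.0277, 0, 0], [0, -0.0246, 0.0277, 0, 0], [0, -0.0246, 0.0277, 0, 0], [0, -0.0246, 0.0277, 0, 0.99], [0, 0, 0, 0, 0.99], [0, 0, 0, 0, 0.99], [0, 0, 0, 0, 0], [0, 0, 0, 0, 0], [0, 0, 0, 0, 0]],
  ],
)

```text
time: 22.4
tool_pos: [0.4215, -0.3366, 0.1278]
orientation: [-0.0, 1.0, 0.005, -0.0]
contact_force: [-0.2, -0.2, -0.4]
width: 0.0497
gripper_force: 64.7
```

Run:
```python
from h import *
plan(.4233,-.3379,.0037,0.4)
```

```text
pos [ 0.4215 -0.3366  0.1278] yaw 0.54 delta tool [0.0018 0.0013 0.1241] turn units 0.023 F [-0.2 -0.2 -0.4] w 0.0497 t 22.4
```

carry_out(
  deltas=[
    [[0, 0.0018, 0.0013, 0.03, 0], [0, 0, 0, 0.035, 0], [0, 0, 0, 0.03, 0], [0, 0, 0, 0.015, 0], [0, 0, 0, 0.008, 0], [0, 0, 0, 0.003, 0], [0, 0, 0, 0.001, 0], [0, 0, 0, 0, 0], [0, 0, 0, 0, 0], [0, 0, 0, 0, 0]],
  ],
)

```text
time: 23.23
tool_pos: [0.4244, -0.3395, 0.0075]
orientation: [0.001, 1.0, 0.003, 0.001]
contact_force: [0.2, -0.4, -1.6]
width: 0.0494
gripper_force: 64.6
```

carry_out(
  deltas=[
    [[0, 0, 0, 0.0015, 0], [0, 0, 0, 0, 0], [0, 0, 0, 0, 0], [0, 0, 0, 0, 0]],
  ],
)

```text
time: 23.57
tool_pos: [0.4234, -0.3386, 0.0046]
orientation: [0.0, 1.0, 0.003, 0.0]
contact_force: [-0.8, 0.1, -1.7]
width: 0.0497
gripper_force: 64.6
```

carry_out(
  deltas=[
    [[0, 0, 0, 0.0015, 0], [0, 0, 0, 0, 0], [0, 0, 0, 0, 0], [0, 0, 0, 0, 0]],
  ],
)

```text
time: 23.9
tool_pos: [0.4235, -0.3387, 0.0037]
orientation: [0.0, 1.0, 0.003, 0.0]
contact_force: [-1.3, 1.5, 5.7]
width: 0.0496
gripper_force: 65.5
```

carry_out(
  deltas=[
    [[0, 0, 0, -0.0005, 0], [0, 0, 0, 0, 0], [0.8, 0, 0, 0, 0], [0.8, 0, 0, 0, 0], [0.8, 0, 0, 0, 0], [0.8, 0, 0, 0, 0], [0.8, 0, 0, -0.01, 0], [0.8, 0, 0, -0.03, 0], [0.8, 0, 0, -0.04, 0], [0.8, 0, 0, -0.04, 0], [0.8, 0, 0, -0.02, 0], [0.8, 0, 0, 0, 0]],
  ],
)

```text
time: 24.9
tool_pos: [0.4269, -0.3422, 0.1511]
orientation: [0.005, 1.0, 0.003, 0.005]
contact_force: [0.6, -0.5, 0.8]
width: 0.0683
gripper_force: 0.0
```

Run:
```python
from h import *
plan(.6548,.2066,.14,15.5)
```

```text
pos [ 0.4269 -0.3422  0.1511] yaw 0.39 delta tool [ 0.2317 -0.5472  0.0111] turn units -2.518 F [ 0.6 -0.5  0.8] w 0.0683 t 24.9
```

carry_out(
  deltas=[
    [[1, 0.0147, -0.034, 0, 0], [1, 0.0147, -0.034, 0, 0], [1, 0.0147, -0.034, 0, 0], [1, 0.0147, -0.034, 0, 0], [1, 0.0147, -0.034, 0, 0], [1, 0.0147, -0.034, 0, 0], [1, 0.0147, -0.034, 0, 0], [1, 0.0147, -0.034, 0, 0], [1, 0.0147, -0.034, 0, 0], [1, 0.0147, -0.034, 0, 0], [1, 0.0147, -0.034, 0, 0], [1, 0.0147, -0.034, 0, 0]],
  ],
)

```text
time: 25.9
tool_pos: [0.5969, 0.0725, 0.1429]
orientation: [0.0, 1.0, 0.003, -0.001]
contact_force: [0.4, 0.1, 0.1]
width: 0.0856
gripper_force: 0.0
```

carry_out(
  deltas=[
    [[1, 0.0147, -0.034, 0, 0], [1, 0.0147, -0.034, 0, 0], [1, 0.0147, -0.034, 0, 0], [1, 0.0147, -0.034, 0, -0.85], [1, 0, 0, 0, -0.85], [1, 0, 0, 0, -0.85], [1, 0, 0, 0, 0], [1, 0, 0, 0, 0], [1, 0, 0, 0, 0]],
  ],
)

```text
time: 26.65
tool_pos: [0.6546, 0.2066, 0.1431]
orientation: [0.0, 0.991, 0.135, -0.0]
contact_force: [-0.5, 0.2, 0.6]
width: 0.0853
gripper_force: 0.0
```

Run:
```python
from h import *
import pickle
f,K,E=cam('wrist');cv2.imwrite('pics/w9f.png',f);pickle.dump((K,E),open('w9.pkl','wb'))
u,v=map(int,w2p(K,E,(.6548,.2066,.031)));print(u,v)
cv2.imwrite('pics/w9.png',cv2.resize(f[v-100:v+100,u-100:u+100],None,fx=2.5,fy=2.5,interpolation=2))
plan(.6548,.2066,.005,15.5)
```

```text
318 234
pos [0.6547 0.2065 0.1433] yaw 15.55 delta tool [ 1.000e-04 -1.000e-04  1.383e-01] turn units 0.008 F [-1.1 -0.1  0.1] w 0.0852 t 26.7
```

View pics/w9.png

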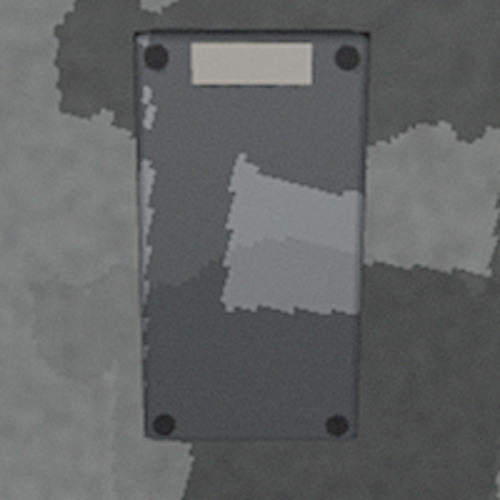

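carry_out(
  deltas=[
    [[1, 0, 0, 0.025, 0], [1, 0, 0, 0.035, 0], [1, 0, 0, 0.035, 0], [1, 0, 0, 0.025, 0], [1, 0, 0, 0.013, 0], [1, 0, 0, 0.006, 0], [1, 0, 0, 0, 0], [1, 0, 0, 0, 0], [0, 0, 0, 0, 0], [0, 0, 0, 0, 0], [0, 0, 0, 0, 0], [0, 0, 0, 0, 0]],
  ],
)

```text
time: 27.7
tool_pos: [0.6573, 0.2075, 0.0075]
orientation: [-0.0, 0.991, 0.136, 0.003]
contact_force: [-0.3, -1.0, 6.9]
width: 0.058
gripper_force: 66.4
```

carry_out(
  deltas=[
    [[0, 0, 0, 0, 0], [0, 0, 0, 0, 0], [0, 0, 0, 0, 0], [0, 0, 0, 0, 0], [0, 0, 0, 0, 0]],
  ],
)

```text
time: 28.12
tool_pos: [0.6573, 0.2075, 0.0075]
orientation: [-0.0, 0.991, 0.136, 0.003]
contact_force: [-0.4, -0.4, 6.4]
width: 0.0586
gripper_force: 66.4
```

Run:
```python
from h import *
plan(.648,-.2252,.1,-4.7)
```

```text
pos [0.6573 0.2075 0.0075] yaw 15.68 delta tool [-0.1259  0.4141 -0.0925] turn units 3.396 F [-0.4 -0.4  6.4] w 0.0586 t 28.12
```

carry_out(
  deltas=[
    [[0, 0, 0, -0.01, 0], [0, 0, 0, -0.02, 0], [0, 0, 0, -0.03, 0], [0, 0, 0, -0.035, 0], [0, 0, 0, -0.025, 0], [0, -0.01025, 0.03457, 0, 0], [0, -0.01025, 0.03457, 0, 0], [0, -0.01025, 0.03457, 0, 0], [0, -0.01025, 0.03457, 0, 0], [0, -0.01025, 0.03457, 0, 0], [0, -0.01025, 0.03457, 0, 0], [0, -0.01025, 0.03457, 0, 0]],
  ],
)

```text
time: 29.12
tool_pos: [0.6503, -0.0468, 0.1244]
orientation: [-0.0, 0.991, 0.136, -0.001]
contact_force: [0.5, -0.5, -2.9]
width: 0.0579
gripper_force: 65.5
```

carry_out(
  deltas=[
    [[0, -0.01025, 0.03457, 0, 0], [0, -0.01025, 0.03457, 0, 0], [0, -0.01025, 0.03457, 0, 0], [0, -0.01025, 0.03457, 0, 0], [0, -0.01025, 0.03457, 0, 0], [0, 0, 0, 0, 0.85], [0, 0, 0, 0, 0.85], [0, 0, 0, 0, 0.85], [0, 0, 0, 0, 0.85], [0, 0, 0, 0, 0], [0, 0, 0, 0, 0], [0, 0, 0, 0, 0]],
  ],
)

```text
time: 30.12
tool_pos: [0.6484, -0.2254, 0.1243]
orientation: [-0.0, 0.999, -0.04, -0.0]
contact_force: [0.6, 0.3, -2.6]
width: 0.058
gripper_force: 65.5
```

Run:
```python
from h import *
import pickle
f,K,E=cam('wrist');cv2.imwrite('pics/w10.png',f)
plan(.650,-.2252,.0115,-4.7)
```

```text
pos [ 0.6485 -0.2253  0.1244] yaw -4.62 delta tool [ 0.0015 -0.0002  0.1129] turn units 0.013 F [ 0.3 -0.2 -1.3] w 0.0582 t 30.17
```

View pics/w10.png

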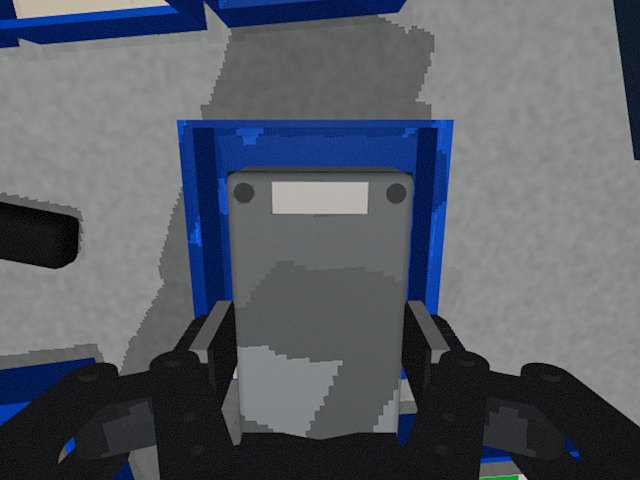

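carry_out(
  deltas=[
    [[0, 0.001, 0, 0.025, 0], [0, 0, 0, 0.03, 0], [0, 0, 0, 0.025, 0], [0, 0, 0, 0.015, 0], [0, 0, 0, 0.009, 0], [0, 0, 0, 0.004, 0], [0, 0, 0, 0.0015, 0], [0, 0, 0, 0, 0], [0, 0, 0, 0, 0], [0, 0, 0, 0, 0]],
  ],
)

```text
time: 31.0
tool_pos: [0.651, -0.2263, 0.0169]
orientation: [0.001, 0.999, -0.041, 0.002]
contact_force: [1.5, 0.3, -2.2]
width: 0.0582
gripper_force: 65.5
```

carry_out(
  deltas=[
    [[0, 0, 0, 0.0015, 0], [0, 0, 0, 0, 0], [0, 0, 0, 0, 0], [0, 0, 0, 0, 0]],
  ],
)

```text
time: 31.33
tool_pos: [0.6497, -0.2257, 0.0136]
orientation: [0.0, 0.999, -0.041, 0.0]
contact_force: [0.8, 0.4, -2.0]
width: 0.0578
gripper_force: 65.5
```

carry_out(
  deltas=[
    [[0, 0, 0, 0.0015, 0], [0, 0, 0, 0, 0], [0, 0, 0, 0, 0], [0, 0, 0, 0, 0]],
  ],
)

```text
time: 31.67
tool_pos: [0.6496, -0.2257, 0.0119]
orientation: [-0.0, 0.999, -0.041, -0.0]
contact_force: [-1.0, -0.6, -1.9]
width: 0.0581
gripper_force: 65.6
```

carry_out(
  deltas=[
    [[0, 0, 0, 0.001, 0], [0, 0, 0, 0, 0], [0, 0, 0, 0, 0], [0, 0, 0, 0, 0]],
  ],
)

```text
time: 32.0
tool_pos: [0.6498, -0.2258, 0.0115]
orientation: [0.0, 0.999, -0.041, 0.0]
contact_force: [-2.1, 0.1, 2.9]
width: 0.058
gripper_force: 66.0
```

carry_out(
  deltas=[
    [[0, 0, 0, 0.0005, 0], [0, 0, 0, 0, 0], [0, 0, 0, 0, 0], [0, 0, 0, 0, 0]],
  ],
)

```text
time: 32.33
tool_pos: [0.6498, -0.2257, 0.0115]
orientation: [0.0, 0.999, -0.041, 0.0]
contact_force: [-2.9, 1.6, 4.8]
width: 0.0583
gripper_force: 66.4
```

carry_out(
  deltas=[
    [[0, 0, 0, -0.001, 0], [0, 0, 0, 0, 0], [0.88, 0, 0, 0, 0], [0.88, 0, 0, 0, 0], [0.88, 0, 0, 0, 0], [0.88, 0, 0, 0, 0], [0.88, 0, 0, -0.01, 0], [0.88, 0, 0, -0.03, 0], [0.88, 0, 0, -0.04, 0], [0.88, 0, 0, -0.04, 0], [0.88, 0, 0, -0.04, 0], [0.88, 0, 0, -0.04, 0]],
  ],
)

```text
time: 33.33
tool_pos: [0.6495, -0.2256, 0.2144]
orientation: [0.0, 0.999, -0.041, 0.0]
contact_force: [1.5, -0.2, -0.0]
width: 0.0753
gripper_force: 0.0
```

carry_out(
  deltas=[
    [[0.88, -0.025, 0.028, 0, 0], [0.88, -0.025, 0.028, 0, 0], [0.88, -0.025, 0.028, 0, 0], [0.88, -0.025, 0.028, 0, 0], [0.88, -0.025, 0.028, 0, 0], [0.88, -0.025, 0.028, 0, 0], [0.88, -0.025, 0.028, 0, 0], [0.88, -0.025, 0.028, 0, 0], [0.88, -0.025, 0.028, 0, 0], [0.88, -0.025, 0.028, 0, 0], [0.88, 0, 0, 0, 0], [0.88, 0, 0, 0, 0]],
  ],
)

```text
time: 34.33
tool_pos: [0.3759, -0.4857, 0.2123]
orientation: [0.0, 0.999, -0.043, 0.0]
contact_force: [-0.6, -0.6, 0.7]
width: 0.0753
gripper_force: 0.0
```

Run:
```python
from h import *
f,K,E=cam('top');g,K,E=cam('scene')
cv2.imwrite('pics/fin.png',np.vstack([cv2.resize(f[150:340,190:530],(520,290)),cv2.resize(g[190:390,60:470],(600,293))[:, :520]]))
```

```text
(no output)
```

View pics/fin.png

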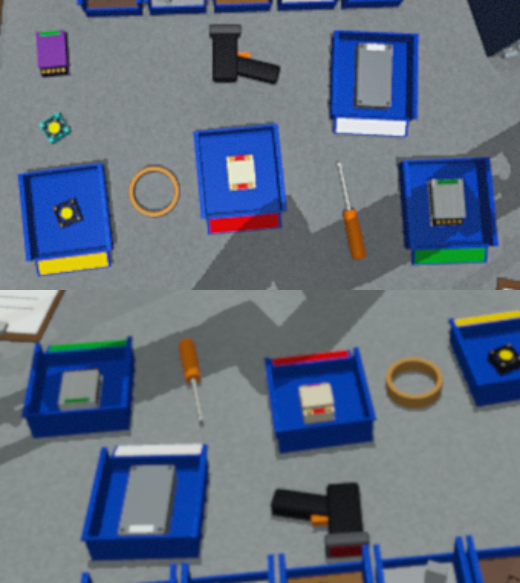

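All four parts lie flat, the same way up, in the bins with their colours. The tape roll and the scanner have not moved.

```bash
python3 -c "
from bench import robot
print(robot.job_done())"
```

```text
the job is handed in; nothing more can be done
None
```

The job is handed in at about 34 s of the 128 s: fan in yellow, relay in red, power supply in green and enclosure in white, taken in that order, each flat and the same way up; the fan took a second grasp after the first closed above it without touching, and the last pictures show the tape roll and scanner in place.

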